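Find and open the unfastened access panel

TASK

One of the four identical blue access panels in the top of the grey console is unfastened. Press them with the fingertips, one after another and without forcing those that are firm, to find the one that rocks; then push that panel fully open and leave it so (the white ring on each shows where to press and push). Grasp nothing, and leave the timer, bottle, petri dish and tape where they are.

Things in the scene. Friction and masses are not known exactly. Their poses are not given: they have to be found in the camera images.
- console: grey service console fixed on the bench: main box 150 (x) x 370 (y) x 100 mm high, four identical blue panels flush in its flat top, centres at y = -135, -45, 45, 135 mm; at +y a lower end box, 85 mm wide, 55 mm high. Origin: centre of the main box's underside; x to the back (away from the robot), y along the row, z up. Yaw up to 0.2 rad.
- panel_1 (a joint): tilt of panel 1 (from the console's -y end): 0 = shut; grows as its front part (towards the robot) sinks and its back edge rises; stop at 0.95 rad. Panel 106 (x) x 78 (y) x 6 mm; hinge line along y, 73 mm behind its front edge. Stiff hinge: stays where it is left. One panel is free; a catch below holds the others firm; which one changes with each start and cannot be seen.
- pad_1 (a point): centre of the white ring (28 mm across) on top of panel 1, where to press: 26 mm behind the front edge, 47 mm ahead of the hinge line; moves with the panel. A free panel tilts at 3 to 4 N here and can be pushed down to its stop (well free to 60 mm down under the ring); a firm one gives under 1.5 mm. Behind the hinge line none moves.
- panel_2 (a joint): tilt of panel 2 (from the console's -y end): 0 = shut; grows as its front part (towards the robot) sinks and its back edge rises; stop at 0.95 rad. Panel 106 (x) x 78 (y) x 6 mm; hinge line along y, 73 mm behind its front edge. Stiff hinge: stays where it is left. One panel is free; a catch below holds the others firm; which one changes with each start and cannot be seen.
- pad_2 (a point): centre of the white ring (28 mm across) on top of panel 2, where to press: 26 mm behind the front edge, 47 mm ahead of the hinge line; moves with the panel. A free panel tilts at 3 to 4 N here and can be pushed down to its stop (well free to 60 mm down under the ring); a firm one gives under 1.5 mm. Behind the hinge line none moves.
- panel_3 (a joint): tilt of panel 3 (from the console's -y end): 0 = shut; grows as its front part (towards the robot) sinks and its back edge rises; stop at 0.95 rad. Panel 106 (x) x 78 (y) x 6 mm; hinge line along y, 73 mm behind its front edge. Stiff hinge: stays where it is left. One panel is free; a catch below holds the others firm; which one changes with each start and cannot be seen.
- pad_3 (a point): centre of the white ring (28 mm across) on top of panel 3, where to press: 26 mm behind the front edge, 47 mm ahead of the hinge line; moves with the panel. A free panel tilts at 3 to 4 N here and can be pushed down to its stop (well free to 60 mm down under the ring); a firm one gives under 1.5 mm. Behind the hinge line none moves.
- panel_4 (a joint): tilt of panel 4 (from the console's -y end): 0 = shut; grows as its front part (towards the robot) sinks and its back edge rises; stop at 0.95 rad. Panel 106 (x) x 78 (y) x 6 mm; hinge line along y, 73 mm behind its front edge. Stiff hinge: stays where it is left. One panel is free; a catch below holds the others firm; which one changes with each start and cannot be seen.
- pad_4 (a point): centre of the white ring (28 mm across) on top of panel 4, where to press: 26 mm behind the front edge, 47 mm ahead of the hinge line; moves with the panel. A free panel tilts at 3 to 4 N here and can be pushed down to its stop (well free to 60 mm down under the ring); a firm one gives under 1.5 mm. Behind the hinge line none moves.
- timer_mid (a point): white bench timer 60x68x21 mm, lying loose on the console's low end box; its centre. To be left alone.
- bottle_mid (a point): brown reagent bottle with a white cap, 48 mm across, 90 mm high, loose on the bench to the right of the console; its centre. To be left alone.
- petri_mid (a point): petri dish 62 mm across, 15 mm high, loose on the bench in front of the console, to the left; its centre. To be left alone.
- tape_mid (a point): beige tape roll 75 mm across, 24 mm high, lying loose on the bench to the right; its centre. To be left alone.

How it is judged (in metres and radians):
On the way:
1. the fingers press a panel that gives way: it rocks by more than 0.05 rad under them (contact force between the fingers and console above 0.3 N and value of joint any of panel_1, panel_2, panel_3, panel_4 above 0.05 rad).
At the end, for the whole second after the job is handed in: the unfastened panel is tilted open by more than 0.75 rad (its stop is at 0.95) and at rest; timer, bottle, petri dish and tape are within 30 mm of where they stood (((value of joint panel_1 above 0.75 rad and velocity of joint panel_1 between -0.05 and 0.05 rad/s) or (value of joint panel_2 above 0.75 rad and velocity of joint panel_2 between -0.05 and 0.05 rad/s) or (value of joint panel_3 above 0.75 rad and velocity of joint panel_3 between -0.05 and 0.05 rad/s) or (value of joint panel_4 above 0.75 rad and velocity of joint panel_4 between -0.05 and 0.05 rad/s)) and distance of each of timer_mid, bottle_mid, petri_mid, tape_mid from where it was at the start of the episode below 0.03 m); the robot touches nothing.
It fails at once if the console or a panel is pushed harder than 80 N (contact force between any of the fingers, the arm and console above 80 N).
It fails at once if timer, bottle, petri dish or tape is moved by more than 30 mm (distance of any of timer_mid, bottle_mid, petri_mid, tape_mid from where it was at the start of the episode above 0.03 m).
It fails at once if timer, bottle, petri dish or tape is lifted by more than 12 mm (height (world z) of timer_mid above 0.0775 m or height (world z) of bottle_mid above 0.057 m or height (world z) of petri_mid above 0.0195 m or height (world z) of tape_mid above 0.024 m).
It also fails if it takes over 51 s, if anything falls off the work surface, if the arm or the gripper's body presses on something with over 40 N, if the wrist force passes 120 N, or if a joint passes its speed limit or range.

ROBOT

A 6-joint arm with a two-finger parallel gripper is mounted at the origin on a cart in front of the work surface, level with it; the furniture and walls round the work are solid. World frame = base frame: x ahead of the robot, y to its left, z up, the work surface at z = 0. Lengths are in mm, angles in rad, forces in N, time in s.
With the tool pointing down it reaches from about 275 to 750 mm from the base axis. Payload 10.2 kg.
Tool frame: the origin (TCP) lies midway between the tips of the shut fingers; the grasp point (between the pads) lies 19 mm behind it; z points along the fingers, y is the line along which they close (so a half turn about z gives the same grasp; the last joint's range is limited). The gripper opens to 88 mm and grips with 3 to 60 N. Pads are 18 mm wide; open, the fingers measure 123 mm over their backs; the gripper's body (75 mm by 187 mm) begins 45 mm behind the grasp point.
Start: joints at [0.939, 0.313, 1.498, -0, 1.331, -0.223], TCP at [208.705, 481.74, 238.72] pointing down, gripper open.
Joint ranges: [-2.94, 2.94], [-0.97, 2.17], [0.19, 2.56], [-1.23, 4.37], [0.02, 3.11], [-2.88, 2.88]. Speed limits (rad/s): [2.39, 2.39, 3.01, 3.14, 3.14, 3.14].

INTERFACE

Orientations are given as a unit quaternion [x, y, z, w].
In Python, from plant import bot gives the robot as it stands.
- The arm moves only by the tool step_arm, never from a script. Its argument "commands" is a list of rows, each a list of 7 numbers: the shift along the tool's x, y, z each as a share of 100 cm, from -1 to 1, then the turn, a rotation vector about the tool's x, y, z each as a share of 180 degrees, from -1 to 1, then the opening, from -1 (shut) to 1 (fully open), so that 0 is half open. A call has 1 to 5 rows; each row shifts and turns the commanded pose from where the row before left it, along the tool's axes as they then stand; what a row does not reach is not made up. A row lasts 1/12 s, in which the tool goes at most 41.7 mm and 7.16 degrees, less where a joint would pass 70% of its speed; a pose out of reach is approached as far as the arm can. A call with a number of a shift or a turn outside -1 to 1 is refused whole. A call with a gripper value outside its range is refused whole. The fingers move at their own pace and stop on an object; "grip_force" is the grip in N (left out, the last holds). Time passes only in rows, so rows that do not move let the fingers close. It gives the time, the measured TCP pose, the force, the opening and the grip force at its end, in the units of the state.
- bot.get_obs(): the state, without advancing time (a new reading comes with each control period).
- bot.get_image(name): name is "scene" or "top" or "wrist"; returns a dict with "frame" (384x512x3 uint8, red, green, blue), "intrinsics" (3x3 intrinsics, pixels), "k1" (the pictures are not rectified: a ray, as slopes to the right and down, at radius r is drawn at 1 + k1 r^2 times it, then the intrinsics apply), "pose" (4x4, takes a point from camera to world coordinates). Camera axes: x right, y down, z forward; pixel columns grow to the right and rows downward; lengths in mm; the calibration is good to about 2 mm. A picture is of the moment at which its call begins. There is no depth.
- bot.close_job(): hands the job in; it is judged then, once.
The state is a dict: "time": time; "qpos": joint angles; "qvel": joint speeds; "tau": joint torques, N m; "position": TCP position; "tcp_rot": TCP orientation; "contact_force": force on the tool from outside, world axes, zero at the start; "ft_torque": the same for the moment, N m; "finger_gap": opening from 0.0 (shut) to 1.0 (fully open); "gripper_force": force on a finger pad.
Only numpy, scipy, OpenCV 4.12 (cv2) and the standard library are available. Lean on these libraries where they do the work, as an engineer would, in place of code of your own. Each camera call takes 0.05 s, during which the arm holds its last target. There are 200 camera calls.

## Working session

There is one attempt and no reset: what is moved stays moved. The work goes in short steps, Python scripts to look and compute and a tool call to move; the robot and the scene stay as the last step left them, time stands still between calls to the robot, and variables do not carry over. Pictures are saved under pics/ and viewed, at most 10 in all, crops included, and the job is handed in when it is done.

Besides the shell and the picture viewer there is one more tool, called in YAML: its name, and indented under it one key for each argument. step_arm: Moves the arm, as the interface text tells. Its arguments: {"type":"object","properties":{"commands":{"type":"array","items":{"type":"array","items":{"type":"number"}}},"grip_force":{"type":"number"}},"required":["commands"]}

```bash
mkdir -p pics; cat > h.py <<'E'
import numpy as np,cv2
from plant import bot
def ray(im,uv):
    K=np.array(im["intrinsics"],float);k=float(im["k1"]);P=np.array(im["pose"],float)
    d=(np.array(uv,float)-K[:2,2])/[K[0,0],K[1,1]]
    s=d.copy()
    for _ in range(20): s=d/(1+k*(s@s))
    return P[:3,3],P[:3,:3]@np.r_[s,1]
def onz(im,uv,z):
    o,r=ray(im,uv);return o+r*(z-o[2])/r[2]
E
python3 - <<'E'
from h import *
o=bot.get_obs();print(o)
ims=[bot.get_image(n) for n in("top","scene")]
for n,i in zip(("top","scene"),ims):
    cv2.imwrite(f"pics/{n}0.png",i["frame"][:,:,::-1]);print(n,np.round(i["pose"],2).tolist(),i["k1"])
im=ims[0];f=im["frame"];hsv=cv2.cvtColor(f,cv2.COLOR_RGB2HSV)
m=cv2.inRange(hsv,(95,90,40),(130,255,255))
n,l,s,c=cv2.connectedComponentsWithStats(m)
for k in range(1,n):
    if s[k,4]>60: print(s[k],c[k],onz(im,c[k],100).round(1))
E
```

```text
{'time': 0.0, 'qpos': array([ 9.38638019e-01,  3.13455849e-01,  1.49845937e+00,  2.39305583e-05,
        1.33098826e+00, -2.23415914e-01]), 'qvel': array([ 7.60213007e-04, -1.66970299e-03,  5.63273854e-04,  8.32038735e-04,
        5.43547544e-05,  4.76965956e-05]), 'tau': array([ 1.51438966e-03, -4.02200782e+01, -2.52276689e+01,  6.95688464e-02,
        3.51251545e-02, -1.00453419e-04]), 'position': array([208.52519195, 481.5373125 , 238.14968568]), 'tcp_rot': array([ 2.02954230e-01,  9.79188006e-01, -5.91529066e-04, -2.82476898e-04]), 'contact_force': array([0.9682286 , 0.08688362, 0.39792239]), 'ft_torque': array([-0.0069621 ,  0.00374124,  0.01580574]), 'gripper_force': 0.0, 'finger_gap': 1.001686818210485}
top [[0.01, -0.99, 0.11, 288.45], [-1.0, -0.02, -0.01, -25.26], [0.01, -0.11, -0.99, 1336.54], [0.0, 0.0, 0.0, 1.0]] 0.010147319204448878
scene [[-0.81, -0.45, 0.37, -126.34], [-0.58, 0.63, -0.51, 723.45], [-0.0, -0.63, -0.77, 1221.21], [0.0, 0.0, 0.0, 1.0]] -0.14117901102740357
[165 152  25  31 558] [177.32258065 165.72043011] [503.8 242.3 100. ]
[191 155  25  31 558] [203.61290323 168.74731183] [494.9 152.8 100. ]
[218 157  24  32 558] [229.79749104 171.65053763] [486.3  63.7 100. ]
[244 160  25  32 550] [256.05454545 174.47090909] [478.1 -25.7 100. ]
```

View pics/top0.png

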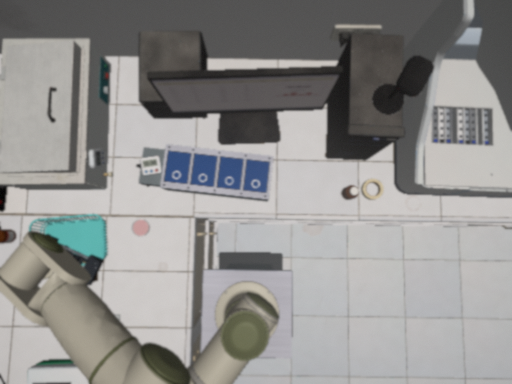

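View pics/scene0.png

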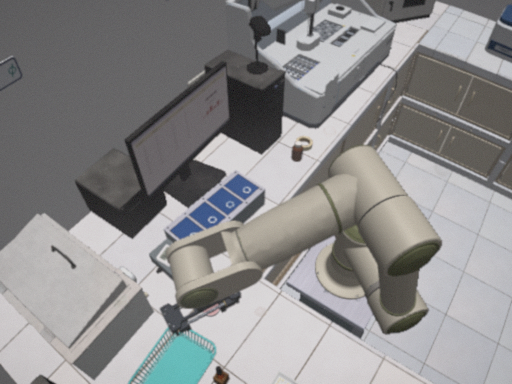

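The top view shows the console with rings at about (175,178), (203,175), (229,181) and (255,187), and the monitor just behind it. The scene view agrees, and panel spacing comes out at 89.8 mm against 90 given. I'll measure the rings, and check the clearance to the monitor.

```bash
python3 - <<'E'
from h import *
t=bot.get_image("top");s=bot.get_image("scene")
f=t["frame"];hsv=cv2.cvtColor(f,cv2.COLOR_RGB2HSV)
blue=cv2.inRange(hsv,(95,90,40),(130,255,255))
n,l,st,c=cv2.connectedComponentsWithStats(blue)
cs=np.array([onz(t,c[k],100)[:2] for k in range(1,n) if st[k,4]>300]);cs=cs[np.argsort(cs[:,1])]
d=cs[3]-cs[0];y=d/np.linalg.norm(d);x=np.array([y[1],-y[0]]);print("yax",y,np.linalg.norm(d)/3)
for k in range(4):print("pad",k+1,(cs[k]-27.5*x).round(1))
for k in range(1,n):
    if st[k,4]<300: continue
    a,b,w,h,_=st[k];g=hsv[b:b+h,a+3:a+w-3,1].astype(float);g=np.clip(120-g,0,None);g[:10]=0;g[-4:]=0
    v,u=np.indices(g.shape);q=(a+3+(u*g).sum()/g.sum(),b+(v*g).sum()/g.sum());print("ring",q,onz(t,q,100).round(1))
def tri(p,q):
    o1,r1=ray(t,p);o2,r2=ray(s,q);A=np.c_[r1,-r2];z=np.linalg.lstsq(A,o2-o1,rcond=None)[0]
    a,b=o1+r1*z[0],o2+r2*z[1];return ((a+b)/2).round(),round(np.linalg.norm(a-b))
print(tri((170,110),(147,187)),tri((328,103),(232,118)),tri((340,68),(231,67)),tri((150,78),(134,125)))
E
```

```text
yax [0.09506256 0.9954713 ] 89.7606337990333
pad 1 [450.7 -23.1]
pad 2 [458.8  66.2]
pad 3 [467.7 155.4]
pad 4 [476.3 245. ]
ring (np.float64(176.04492229082393), np.float64(174.26953374494357)) [474.4 245.5 100. ]
ring (np.float64(202.51288830138796), np.float64(177.20929720202687)) [465.8 155.7 100. ]
ring (np.float64(228.68776470588236), np.float64(180.02682352941176)) [457.5  66.8 100. ]
ring (np.float64(255.17595479345283), np.float64(183.02065471551052)) [448.7 -23.2 100. ]
(array([657., 245., 230.]), 6) (array([ 706., -263.,  159.]), 13) (array([ 696., -246.,  421.]), 33) (array([647., 231., 495.]), 5)
```

step_arm:
  commands:
    - [0,0,0,0,0,-0.0331,-1]
    - [0,0,0,0,0,-0.0331,-1]
    - [0,0,0,0,0,-0.0331,-1]

```text
time: 0.45
position: [208.6, 481.7, 238.6]
tcp_rot: [0.046, 0.999, -0.0, -0.0]
contact_force: [-0.1, 0.4, 0.8]
finger_gap: 0.797
gripper_force: 0.0
```

Both ring measurements agree to 2 mm, and the monitor is about 170 mm behind the pads. I'm moving above pad 4.

step_arm:
  commands:
    - [-0.029,-0.021,0,0,0,0,-1]
    - [-0.029,-0.021,0,0,0,0,-1]
    - [-0.029,-0.021,0,0,0,0,-1]
    - [-0.029,-0.021,0,0,0,0,-1]
    - [-0.029,-0.021,0,0,0,0,-1]

```text
time: 0.87
position: [343.8, 361.9, 238.7]
tcp_rot: [0.048, 0.999, -0.0, -0.0]
contact_force: [1.1, 0.2, -0.0]
finger_gap: 0.42
gripper_force: 0.0
```

step_arm:
  commands:
    - [-0.029,-0.021,0,0,0,0,-1]
    - [-0.029,-0.021,0,0,0,0,-1]
    - [-0.029,-0.021,0.01,0,0,0,-1]
    - [-0.029,-0.021,0.02,0,0,0,-1]
    - [-0.029,-0.021,0.02,0,0,0,-1]

```text
time: 1.28
position: [478.4, 243.3, 188.4]
tcp_rot: [0.048, 0.999, 0.0, 0.001]
contact_force: [-0.1, 0.9, -0.2]
finger_gap: 0.042
gripper_force: 0.0
```

step_arm:
  commands:
    - [0,0,0.03,0,0,0,-1]
    - [0,0,0.03,0,0,0,-1]
    - [0,0,0.01,0,0,0,-1]
    - [0,0,0,0,0,0,-1]

```text
time: 1.62
position: [475.9, 244.4, 116.7]
tcp_rot: [0.048, 0.999, -0.001, -0.002]
contact_force: [0.2, 0.8, 0.5]
finger_gap: 0.005
gripper_force: 0.0
```

step_arm:
  commands:
    - [0,0,0.005,0,0,0,-1]
    - [0,0,0.005,0,0,0,-1]
    - [0,0,0.003,0,0,0,-1]
    - [0,0,0,0,0,0,-1]

```text
time: 1.95
position: [477.1, 244.9, 106.0]
tcp_rot: [0.048, 0.999, 0.0, 0.0]
contact_force: [-0.4, 0.4, -0.2]
finger_gap: -0.001
gripper_force: 0.0
```

step_arm:
  commands:
    - [0,0,0.002,0,0,0,-1]
    - [0,0,0.001,0,0,0,-1]
    - [0,0,0,0,0,0,-1]

```text
time: 2.2
position: [477.1, 244.7, 102.8]
tcp_rot: [0.048, 0.999, 0.0, 0.0]
contact_force: [-0.2, 0.4, 0.1]
finger_gap: 0.008
gripper_force: 0.0
```

step_arm:
  commands:
    - [0,0,0.001,0,0,0,-1]
    - [0,0,0.001,0,0,0,-1]
    - [0,0,0,0,0,0,-1]

```text
time: 2.45
position: [477.0, 244.6, 100.6]
tcp_rot: [0.048, 0.999, -0.0, -0.0]
contact_force: [-0.5, 0.4, -0.3]
finger_gap: 0.007
gripper_force: 0.0
```

step_arm:
  commands:
    - [0,0,0.001,0,0,0,-1]
    - [0,0,0.001,0,0,0,-1]
    - [0,0,0,0,0,0,-1]

```text
time: 2.7
position: [477.0, 244.7, 98.7]
tcp_rot: [0.048, 0.999, -0.0, -0.0]
contact_force: [-1.2, -0.2, 2.2]
finger_gap: 0.004
gripper_force: 1.1
```

step_arm:
  commands:
    - [0,0,0.001,0,0,0,-1]
    - [0,0,0,0,0,0,-1]

```text
time: 2.87
position: [477.0, 244.7, 97.7]
tcp_rot: [0.048, 0.999, -0.0, -0.0]
contact_force: [-1.0, 0.3, 2.0]
finger_gap: 0.002
gripper_force: 1.4
```

step_arm:
  commands:
    - [0,0,0.001,0,0,0,-1]
    - [0,0,0.001,0,0,0,-1]
    - [0,0,0,0,0,0,-1]

```text
time: 3.12
position: [477.1, 244.7, 95.6]
tcp_rot: [0.048, 0.999, 0.0, -0.0]
contact_force: [-1.6, -0.0, 1.5]
finger_gap: 0.006
gripper_force: 1.2
```

step_arm:
  commands:
    - [0,0,0.001,0,0,0,-1]
    - [0,0,0,0,0,0,-1]

```text
time: 3.28
position: [477.1, 244.7, 94.6]
tcp_rot: [0.048, 0.999, 0.0, 0.0]
contact_force: [-1.3, -0.8, 1.8]
finger_gap: 0.006
gripper_force: 1.3
```

Panel 4 has given 5 mm under about 2 N, so it is the free one. I'm pushing it open along its arc.

step_arm:
  commands:
    - [-0.0005,0,0.003,0,0,0,-1]
    - [-0.001,0,0.003,0,0,0,-1]
    - [-0.001,0,0.003,0,0,0,-1]
    - [-0.001,0,0.003,0,0,0,-1]
    - [0,0,0,0,0,0,-1]

```text
time: 3.7
position: [480.6, 244.3, 82.0]
tcp_rot: [0.048, 0.999, -0.0, -0.0]
contact_force: [-1.3, -0.4, 0.3]
finger_gap: 0.005
gripper_force: 0.9
```

step_arm:
  commands:
    - [-0.0015,0,0.0025,0,0,0,-1]
    - [-0.0015,0,0.0025,0,0,0,-1]
    - [-0.002,0,0.0025,0,0,0,-1]
    - [-0.002,0,0.002,0,0,0,-1]
    - [0,0,0,0,0,0,-1]

```text
time: 4.12
position: [487.6, 243.6, 72.6]
tcp_rot: [0.048, 0.999, -0.0, -0.0]
contact_force: [-3.2, 0.8, 0.1]
finger_gap: 0.005
gripper_force: 1.2
```

step_arm:
  commands:
    - [-0.001,0,0.002,0,0,0,-1]
    - [-0.001,0,0.002,0,0,0,-1]
    - [0,0,0,0,0,0,-1]

```text
time: 4.37
position: [489.9, 243.5, 69.8]
tcp_rot: [0.048, 0.999, 0.0, 0.0]
contact_force: [-5.2, 0.2, 8.9]
finger_gap: -0.004
gripper_force: 4.7
```

step_arm:
  commands:
    - [-0.001,0,0.001,0,0,0,-1]
    - [-0.001,0,0.001,0,0,0,-1]
    - [0,0,0,0,0,0,-1]

```text
time: 4.62
position: [490.5, 243.5, 69.3]
tcp_rot: [0.048, 0.999, -0.0, -0.001]
contact_force: [-19.2, -2.1, 28.4]
finger_gap: 0.003
gripper_force: 15.9
```

The push force jumped to 34 N with almost no further motion, so the panel is at its stop. I'm backing off forward and up, clear of the panel.

step_arm:
  commands:
    - [0.003,0,-0.003,0,0,0,-1]
    - [0.003,0,-0.005,0,0,0,-1]
    - [0.003,0,-0.01,0,0,0,-1]
    - [0.002,0,-0.02,0,0,0,-1]
    - [0,0,-0.03,0,0,0,-1]

```text
time: 5.03
position: [479.5, 244.0, 134.7]
tcp_rot: [0.048, 0.999, -0.001, -0.002]
contact_force: [-0.0, 0.0, 0.6]
finger_gap: 0.004
gripper_force: 0.0
```

step_arm:
  commands:
    - [0,0,-0.03,0,0,0,-1]
    - [0.02,0,-0.03,0,0,0,-1]
    - [0.035,0,-0.01,0,0,0,-1]
    - [0.035,0,0,0,0,0,-1]
    - [0.035,0,0,0,0,0,-1]

```text
time: 5.45
position: [355.2, 256.4, 206.3]
tcp_rot: [0.049, 0.999, 0.001, 0.001]
contact_force: [0.1, 1.3, 0.9]
finger_gap: 0.007
gripper_force: 0.0
```

step_arm:
  commands:
    - [0,0,0,0,0,0,-1]
    - [0,0,0,0,0,0,-1]

```text
time: 5.62
position: [355.6, 256.7, 206.2]
tcp_rot: [0.048, 0.999, 0.0, 0.001]
contact_force: [0.2, -0.8, 0.3]
finger_gap: 0.006
gripper_force: 0.0
```

```bash
python3 - <<'E'
from h import *
a=bot.get_image("top")["frame"][130:220,120:300,::-1];b=bot.get_image("scene")["frame"][150:300,120:300,::-1]
r=lambda i:cv2.resize(i,(390,int(390*i.shape[0]/i.shape[1])),interpolation=cv2.INTER_CUBIC)
a,b=r(a),r(b);a=cv2.copyMakeBorder(a,0,len(b)-len(a),0,0,cv2.BORDER_CONSTANT)
cv2.imwrite("pics/end.png",np.hstack([a,b]));o=bot.get_obs();print(o["contact_force"],o["position"])
E
```

```text
[ 0.67044986 -0.65390268  0.02820777] [357.07390544 256.4393948  205.71451026]
```

View pics/end.png

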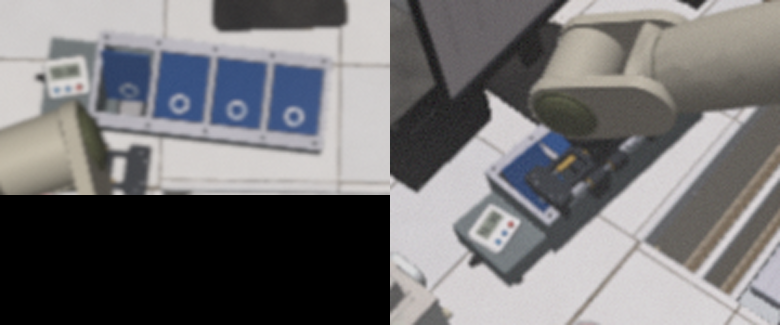

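The left crop shows panel 4 tilted open. Its blue face runs from about row 52 to row 100, roughly 0.73 of a shut panel's length, which fits about 0.94 rad in this view. The well is visible in front of it, panels 1–3 are flush, and the timer has not moved. The tool is clear, so I'm handing in.

```bash
python3 -c "
from plant import bot
print(bot.close_job())"
```

```text
the job is handed in; nothing more can be done
None
```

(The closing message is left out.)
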